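Close the packed cool box and draw out its tow handle

TASK

The wheeled cool box on the bench is packed. Shut its lid fully, press the front latch down over its catch until it snaps home, then squeeze the button in the tow handle's grip, pull the handle straight up past its first stop to its second stop and stay there: finish still holding the grip with the handle fully extended. Do not disturb the things standing around.

Things in the scene. Friction and masses are not known exactly. Their poses are not given: they have to be found in the camera images.
- cooler: Grey wheeled cool box, heavy, does not shift. Origin: centre of its underside on the bench (z = -0.27, 270 mm under the counter top). +x points away from the robot (within 10 deg), +y to the tow-handle end, +z up; 'box frame' below means this. Shell 250 (x) by 360 (y), rim 300 up. Housing of the handle: 150 long in x, y 180 to 235, top 320 up. Shut lid: top 330 up, x -133 to 133, y -184 to 184.
- lid (a joint): Lid hinge angle in rad: 0 = shut on the rim, positive = open (starts about 0.8 to 1.1). Stiff hinge: the lid stays where it is left; pushing it shut takes only a few newtons (under 8 N) near the free edge.
- lid_hinge (a point): Middle of the lid's hinge axis, (133, 0, 300) mm in the box frame, axis along its y. The lid is a slab 266 mm from hinge to free edge and 368 mm wide; shut, its lower face is 2 mm and its upper (outer) face 30 mm above the hinge axis.
- lid_edge (a point): Middle of the free front edge of the lid's upper face, 266 mm from the hinge axis; it moves with the lid.
- latch (a joint): Front latch angle, rad: 0 = blade straight down, snapped home; positive = swung out and up (starts 1.2 to 1.6, sticking out roughly in the lid's plane). It stays where it is left (light friction). With the lid shut, the last 0.25 to 0.1 rad meet a sprung catch that takes up to about 8 N on the blade to pass; beyond, it snaps to 0 and stays.
- latch_pivot (a point): Middle of the latch's pivot at the lid's front; with the lid shut at (-143, 0, 314) mm in the box frame, axis along its y.
- latch_tip (a point): Outer face of the latch blade at its free end, 54 mm from the pivot. The blade is 62 mm wide and 8 mm thick (its outer face 4 mm from the pivot axis).
- tow_handle (a joint): How far the telescoping tow handle is pulled out, m: 0 = pushed in (start), first stop 0.110, second stop 0.220, end of travel 0.2215. Spring pins lock it at each stop. With the button held in it slides past the first stop with about 9 N upward, weight included; with the button let go it locks at the next stop it meets. It weighs about 0.6 kg and sinks if let go between stops.
- grip (a point): Centre of the handle's cross grip, (0, 207, 378) mm in the box frame while pushed in; it rises straight up with the handle. The grip is a bar 136 mm long along the box x, 26 mm wide (y) and 26 mm high, on two 13 mm tubes at x = -45 and 45 mm; pushed in, its underside is 45 mm above the housing and 35 mm above the shut lid's top.
- button (a joint): How far the grip's button is pressed in, m: 0 = out, 0.007 = fully in; the lock pins are clear from 0.005. It sits in the middle of the grip's outer (+y) face and moves along -y. Spring: 4 N to start, 9 N fully in. Pinching the middle of the grip along y, one finger on the button and one on the grip's inner face, squeezes it.
- button_face (a point): Middle of the button's outer face: a pad 40 mm long (x) and 18 mm high, 8 mm proud of the grip's +y face while out, 1 mm while fully in (grip and button measure 34 mm across while out, 27 mm while squeezed).
- flask: Bystander: upright steel drinking flask, 72 mm across, 250 mm tall, on the bench; origin at the centre of its underside.
- tin: Bystander: round biscuit tin, 176 mm across, 78 mm tall, on the bench; origin at the centre of its underside.
- mug: Bystander: white mug, 82 mm across, 95 mm tall, on the bench; origin at the centre of its underside.

How it is judged:
On the way, in this order (a step that is already met when the one before it is completed fails the run):
1. the lid is shut on the rim (value of joint lid below 0.025 rad), for 0.2 s.
2. the latch is snapped home with the lid shut (value of joint lid below 0.025 rad and value of joint latch below 0.06 rad), for 0.3 s.
3. the handle is at its second stop, held by the fingers (value of joint tow_handle above 0.214 m and contact force between the fingers and tow_handle above 2 N), for 0.3 s.
At the end, for the whole second after the job is handed in: The lid is shut (within 0.025 rad) and the latch snapped home (within 0.06 rad); the tow handle is at its second stop (pulled out more than 0.214 m), still, and the fingers still hold its grip or button (contact force over 2 N) (all of step 2 and all of step 3 and velocity of joint tow_handle between -0.02 and 0.02 m/s); the arm keeps its last pose, push and grip.
It fails at once if a thing standing around is pushed or knocked over (over 30 mm) (distance of any of flask, tin, mug from where it was at the start of the episode above 0.03 m).
It also fails if it takes over 70 s, if anything falls off the work surface, if the arm or the gripper's body presses on something with over 40 N, if the wrist force passes 120 N, or if a joint passes its speed limit or range.

ROBOT

A 7-joint arm with a two-finger parallel gripper is mounted at the origin on the work surface. World frame = base frame: x ahead of the robot, y to its left, z up, the work surface at z = 0. Lengths are in m, angles in rad, forces in N, time in s.
With the tool pointing down it reaches from about 0.425 to 0.875 m from the base axis. Payload 4.7 kg.
Tool frame: the origin (TCP) lies at the very end of the fingers, on their centre line; the grasp point (between the pads) lies 19 mm behind it; z points along the fingers, y is the line along which they close (so a half turn about z gives the same grasp; the last joint's range is limited). The gripper opens to 87 mm and grips with 3 to 60 N. Pads are 19 mm wide; open, the fingers measure 117 mm over their backs; the gripper's body (75 mm by 190 mm) begins 51 mm behind the grasp point.
Start: joints at [1.23, 0.321, -0.07, 1.45, 0.023, 1.371, -0.057], TCP at [0.226, -0.61, 0.197] pointing down, gripper open.
Joint ranges: [-2.86, 2.86], [-0.3, 2.09], [-1.38, 1.24], [0.06, 2.45], [-1.56, 4.7], [0.09, 2.05], [-2.69, 2.69]. Speed limits (rad/s): [2.57, 2.57, 3.14, 3.14, 3.14, 3.14, 3.14].

INTERFACE

Orientations are given as a rotation vector (axis times angle).
In Python, from bench import get_state, get_image, get_calibration, close_job gives the robot as it stands.
- The arm moves only by the shell command python3 -m crank 'ROWS' [FORCE]. ROWS is JSON, a list of rows, each a list of 5 numbers: the opening, from 0 (shut) to 1 (fully open), then the shift along the world's x, y, z in units of 0.2 m (1.0 is 0.2 m), then the turn about the world's z in units of 2 pi rad (1.0 is 2 pi rad). A call has 1 to 5 rows; each row is the pose to reach, as a shift and turn from the pose commanded when the call began, turning the shorter way round; what a row does not reach only later rows make up. A row lasts 1/8 s, in which the tool goes at most 62.5 mm and 10.7 degrees, less where a joint would pass 70% of its speed; a pose out of reach is approached as far as the arm can. A call with a number of a shift or a turn outside -1 to 1 is refused whole. A call with a gripper value outside its range is refused whole. The fingers move at their own pace and stop on an object; FORCE is the grip in N (left out, the last holds). Time passes only in rows, so rows that repeat a pose let the fingers close. It gives the time, the measured TCP pose, the force, the opening and the grip force at its end, in the units of the state.
- get_state(): the state, without advancing time (a new reading comes with each control period).
- get_image(name): name is "side" or "top" or "wrist"; returns the picture (400x640x3 uint8, red, green, blue); there is no depth.
- get_calibration(name): a dict with "fovy" (degrees; the focal length in pixels is half the picture's height over the tangent of half this angle, whatever the lens; pixels are square), "cx", "cy" (the principal point, pixels), "R" (3x3) and "t" (3): a world point X has camera coordinates R X + t. Camera axes: x right, y down, z forward; pixel columns grow to the right and rows downward; lengths in m; the calibration is good to about 2 mm. A picture is of the moment at which its call begins: read the wrist's pose just before it. get_calibration takes no time and is no camera call; for the wrist camera it gives the pose at the moment of the call.
- close_job(): hands the job in; it is judged then, once.
The state is a dict: "time": time; "joint_positions": joint angles; "qd": joint speeds; "joint_torque": joint torques, N m; "position": TCP position; "tool_rot": TCP orientation; "ft_force": force on the tool from outside, world axes, zero at the start; "torque": the same for the moment, N m; "grip_width": opening from 0.0 (shut) to 1.0 (fully open); "grip_force": force on a finger pad.
Only numpy, scipy, OpenCV 4.12 (cv2) and the standard library are available. Lean on these libraries where they do the work, as an engineer would, in place of code of your own. Each camera call takes 0.05 s, during which the arm holds its last target. There are 200 camera calls.

## Working session

There is one attempt and no reset: what is moved stays moved. The work goes in short steps, Python scripts to look and compute and a shell command to move; the robot and the scene stay as the last step left them, time stands still between calls to the robot, and variables do not carry over. Pictures are saved under pics/ and viewed, at most 10 in all, crops included, and the job is handed in when it is done.

```bash
mkdir -p pics; python3 - <<'E'
from bench import *
import cv2,numpy as np
s=get_state();print({k:np.round(v,3).tolist() for k,v in s.items()})
for n in ("side","top"):
    cv2.imwrite(f"pics/{n}0.png",get_image(n)[:,:,::-1]);c=get_calibration(n);print(n,{k:np.round(v,4).tolist() for k,v in c.items()})
E
```

```text
{'time': 0.0, 'joint_positions': [1.23, 0.322, -0.07, 1.452, 0.023, 1.371, -0.057], 'qd': [0.001, 0.001, -0.001, -0.002, -0.0, 0.0, -0.001], 'joint_torque': [0.0, -49.129, -0.404, -31.253, -0.064, 0.044, 0.0], 'position': [0.226, -0.609, 0.195], 'tool_rot': [-3.09, -0.554, 0.001], 'ft_force': [0.494, -0.04, -0.527], 'torque': [0.004, 0.023, -0.029], 'grip_force': 0.0, 'grip_width': 1.002}
side {'fovy': 42.1582, 'cx': 316.4425, 'cy': 191.834, 'R': [[-0.9819, -0.1878, -0.0249], [-0.0854, 0.5557, -0.827], [0.1692, -0.8099, -0.5616]], 't': [0.6181, 0.0477, 1.2439]}
top {'fovy': 45.3291, 'cx': 326.6426, 'cy': 200.5997, 'R': [[0.0123, -0.9998, -0.0149], [-0.9888, -0.0099, -0.1488], [0.1486, 0.0165, -0.9888]], 't': [-0.0068, 0.6189, 1.5554]}
```

View pics/side0.png

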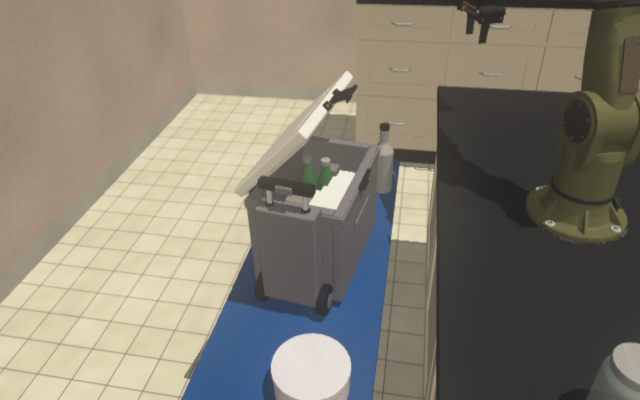

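View pics/top0.png

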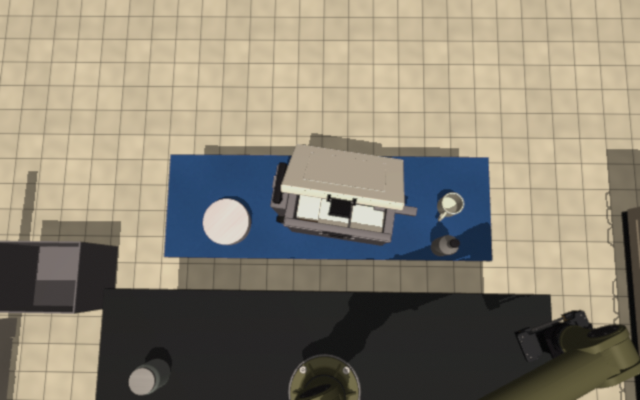

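The side view shows the open lid (free edge about (350,80)), the tow grip about (285,187) and the latch about (340,97). The top view shows the box about (340,195), the tin (226,221), mug (451,205) and flask (447,244). Next I'll enlarge both.

```bash
python3 - <<'E'
import cv2
a=cv2.imread("pics/top0.png")[130:260,260:480];cv2.imwrite("pics/topc.png",cv2.resize(a,None,fx=3.6,fy=3.6,interpolation=cv2.INTER_CUBIC))
a=cv2.imread("pics/side0.png")[60:260,230:400];cv2.imwrite("pics/sidec.png",cv2.resize(a,None,fx=3,fy=3,interpolation=cv2.INTER_CUBIC))
E
```

```text
(no output)
```

View pics/topc.png

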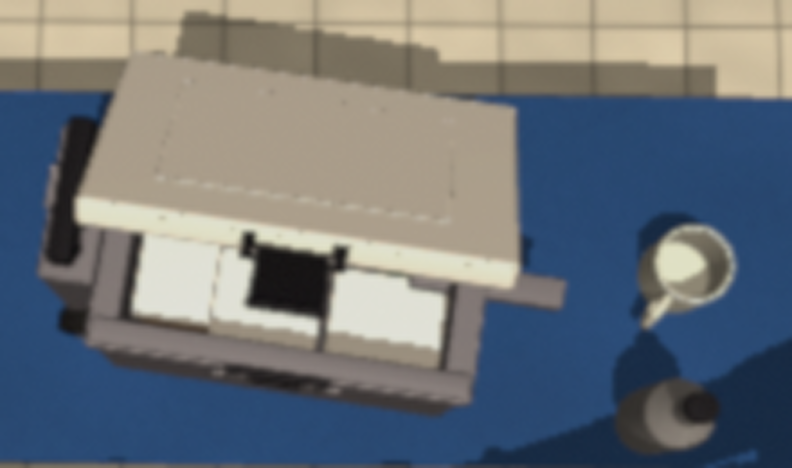

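View pics/sidec.png

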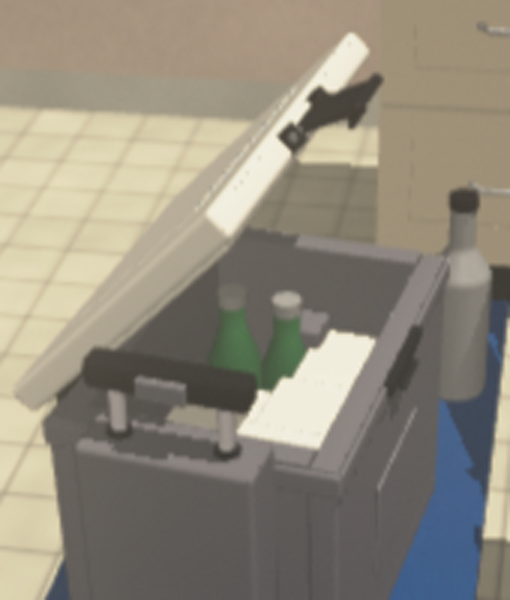

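The crops show these points:
- **Top crop:** free-edge upper corners (78,198) and (518,262), hinge corners (135,52) and (517,107), grip bar from (80,120) to (62,263), front rim corners (88,347) and (470,403).
- **Side crop:** lid corners (208,213), (350,34) and (18,388), button (161,389), latch tip (380,77).

I'll fit the box pose and the lid angle to both views together.

```bash
cat > h.py <<'E'
import numpy as np, json
from bench import get_calibration
from scipy.optimize import least_squares
C={n:get_calibration(n) for n in("side","top")}
def proj(n,X):
    c=C[n];f=200/np.tan(np.radians(c["fovy"])/2);p=np.array(c["R"])@X+np.array(c["t"]);return np.array([c["cx"],c["cy"]])+f*p[:2]/p[2]
def unp(n,uv,z):
    return least_squares(lambda q:proj(n,np.array([q[0],q[1],z]))-uv,[.6,0]).x
def W(p,b):
    c,s=np.cos(p[2]),np.sin(p[2]);b=np.array(b);return np.array([p[0]+c*b[0]-s*b[1],p[1]+s*b[0]+c*b[1],b[2]-.27])
def lid(a,u,y,h): # u from hinge, h above axis
    return [.133-u*np.cos(a)+h*np.sin(a),y,.3+u*np.sin(a)+h*np.cos(a)]
E
cat > fit.py <<'E'
from h import *
T=lambda x,y:np.array([260+x/3.6,130+y/3.6]); S=lambda x,y:np.array([230+x/3,60+y/3])
L=lambda u,y,h:(lambda p:W(p,lid(p[3],u,y,h)))
B=lambda *b:(lambda p:W(p,b))
def lat(p): # latch tip outer face centre
    d=-np.pi/2-p[4]; # direction of blade in (x,z) shut frame: straight down rotating outward(-x)
    b=p[4]; u=.276+.054*np.sin(b)+.004*np.cos(b); h=.014-.054*np.cos(b)+.004*np.sin(b)
    return W(p,lid(p[3],u,0,h))
O=[("top",T(78,198),L(.266,.184,.03)),("top",T(518,262),L(.266,-.184,.03)),("top",T(135,52),L(0,.184,.03)),("top",T(517,107),L(0,-.184,.03)),
("side",S(208,213),L(.266,.184,.03)),("side",S(350,34),L(.266,-.184,.03)),("side",S(18,388),L(0,.184,.03)),("side",S(237,238),L(.266,.184,.002)),
("top",T(71,191),B(0,.207,.391)),("side",S(161,389),B(0,.228,.378)),("top",T(88,347),B(-.125,.18,.3)),("top",T(470,403),B(-.125,-.18,.3)),
("side",S(380,77),lat),("top",T(288,312),lat)]
r=least_squares(lambda p:np.concatenate([proj(n,f(p))-uv for n,uv,f in O]),[.66,0,0,1,1.4],loss="soft_l1")
p=r.x;print(p,np.degrees(p[2]))
for n,uv,f in O:print(n,np.round(proj(n,f(p))-uv,1))
json.dump(list(p),open("p.json","w"))
R=lambda v:np.round(v,3)
print("lidedge",R(W(p,lid(p[3],.266,0,.03))),"lattip",R(lat(p)),"grip",R(W(p,[0,.207,.378])),"pivot shut",R(W(p,[-.143,0,.314])),"edge shut",R(W(p,[-.133,0,.33])))
for n,uv,z in(("tin",(226,221),-.2),("mug",(451,205),-.18),("flask",(454,242),-.02)):print(n,R(unp("top",uv,z)))
E
python3 fit.py
```

```text
[ 0.63418003 -0.05446975 -0.14446194  0.81342869  1.23010163] -8.277059252713766
top [-0.6  0.5]
top [1.4 1.7]
top [-1.1 -1. ]
top [ 0.4 -0.2]
side [ 1.1 -2.4]
side [ 1.9 -3.4]
side [-2.3  0.4]
side [ 0.7 -1.4]
top [-0.1 -0.3]
side [0.7 0.6]
top [-0.2 -1.2]
top [ 0.2 -0. ]
side [-3.4  2.5]
top [-0.4 -1. ]
lidedge [ 0.607 -0.05   0.244] lattip [ 0.542 -0.041  0.268] grip [0.664 0.15  0.108] pivot shut [ 0.493 -0.034  0.044] edge shut [ 0.503 -0.035  0.06 ]
tin [0.573 0.391]
mug [ 0.641 -0.469]
flask [ 0.49  -0.437]
```

The fit is consistent: box at (0.634, -0.054), yaw -8.3°, lid about 0.81 rad, residuals of a few pixels at most. Now I'll fly over to the lid with the fingers shut, turning the tool to the box axes.

```bash
python3 -m crank '[[0,0.15,0.15,0.25,-0.02],[0,0.35,0.35,0.45,-0.04],[0,0.55,0.6,0.65,-0.06],[0,0.75,0.8,0.7,-0.08],[0,0.9,1.0,0.7,-0.08]]' 20
python3 -m crank '[[0,0.2,0.25,0,0],[0,0.4,0.5,0,0],[0,0.6,0.75,0,0],[0,0.8,1,0,0],[0,0.8,1,0,0]]'
python3 - <<'E'
from h import *
p=json.load(open("p.json"))
for a in [.9,.81,.7,.6,.5,.4,.3,.2,.1,.05,0,-.03]:
    q=lid(a,.235,-.0,.03);print(a,np.round(W(p,[q[0]+.009,q[1],q[2]]),3))
E
```

```text
time: 0.72
position: [0.4052, -0.4111, 0.3376]
tool_rot: [3.131, -0.234, 0.003]
ft_force: [0.7, 0.3, -0.5]
grip_width: 0.518
grip_force: 0.0
time: 1.35
position: [0.5664, -0.2054, 0.3356]
tool_rot: [-3.131, 0.216, 0.0]
ft_force: [-0.8, -0.1, 0.9]
grip_width: 0.022
grip_force: 0.0
0.9 [ 0.653 -0.057  0.233]
0.81 [ 0.636 -0.055  0.221]
0.7 [ 0.616 -0.052  0.204]
0.6 [ 0.6   -0.049  0.187]
0.5 [ 0.585 -0.047  0.169]
0.4 [ 0.572 -0.045  0.149]
0.3 [ 0.561 -0.044  0.128]
0.2 [ 0.553 -0.043  0.106]
0.1 [ 0.546 -0.042  0.083]
0.05 [ 0.544 -0.041  0.072]
0 [ 0.542 -0.041  0.06 ]
-0.03 [ 0.541 -0.041  0.053]
```

```bash
python3 -m crank '[[0,0.13,0.25,0,0],[0,0.27,0.5,0,0],[0,0.4,0.75,0,0],[0,0.4,0.75,-0.25,0],[0,0.4,0.75,-0.45,0]]'
python3 -m crank '[[0,-0.02,0,-0.1,0],[0,-0.05,0.01,-0.2,0],[0,-0.09,0.02,-0.28,0],[0,-0.12,0.02,-0.36,0],[0,-0.12,0.02,-0.36,0]]'
```

```text
time: 1.98
position: [0.6434, -0.0623, 0.2442]
tool_rot: [3.132, -0.231, -0.002]
ft_force: [0.1, -0.3, -0.4]
grip_width: 0.005
grip_force: 0.0
time: 2.6
position: [0.6185, -0.0589, 0.1729]
tool_rot: [3.132, -0.233, -0.004]
ft_force: [-0.4, -0.7, -0.2]
grip_width: 0.001
grip_force: 0.0
```

```bash
python3 - <<'E'
from bench import *
import cv2
cv2.imwrite("pics/s1.png",cv2.resize(get_image("side")[20:270,200:440,::-1],None,fx=2.2,fy=2.2))
E
```

```text
(no output)
```

View pics/s1.png

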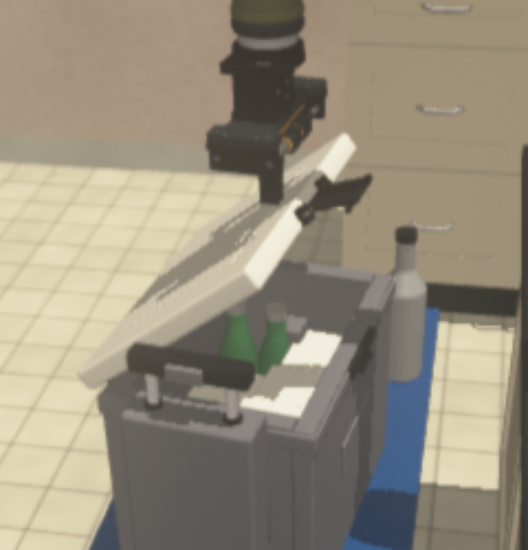

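The fingers are on the lid near its edge (crop (270,195)) and the lid has already come down. I'll keep following the arc.

```bash
python3 -m crank '[[0,-0.1,0.02,-0.11,0],[0,-0.2,0.05,-0.22,0],[0,-0.28,0.07,-0.33,0],[0,-0.34,0.08,-0.44,0],[0,-0.36,0.08,-0.5,0]]'
python3 -m crank '[[0,0,0,-0.03,0],[0,0,0,-0.05,0],[0,0,0,-0.06,0],[0,0,0,-0.07,0],[0,0,0,-0.07,0]]'
```

```text
time: 3.28
position: [0.5473, -0.0419, 0.0739]
tool_rot: [-3.133, 0.232, 0.001]
ft_force: [-0.7, 0.6, 2.1]
grip_width: 0.009
grip_force: 1.0
time: 3.9
position: [0.5481, -0.0422, 0.0604]
tool_rot: [3.133, -0.232, 0.001]
ft_force: [-0.5, 0.2, 0.1]
grip_width: 0.007
grip_force: 0.1
```

```bash
python3 -m crank '[[0,0,0,-0.02,0],[0,0,0,-0.04,0],[0,0,0,-0.05,0],[0,0,0,-0.05,0],[0,0,0,-0.05,0]]'
```

```text
time: 4.53
position: [0.548, -0.0421, 0.0503]
tool_rot: [3.133, -0.232, 0.001]
ft_force: [0.1, -0.7, 0.0]
grip_width: 0.005
grip_force: 0.0
```

```bash
python3 - <<'E'
from bench import *
import cv2
cv2.imwrite("pics/s2.png",cv2.resize(get_image("side")[20:270,200:440,::-1],None,fx=2.2,fy=2.2))
E
```

```text
(no output)
```

View pics/s2.png

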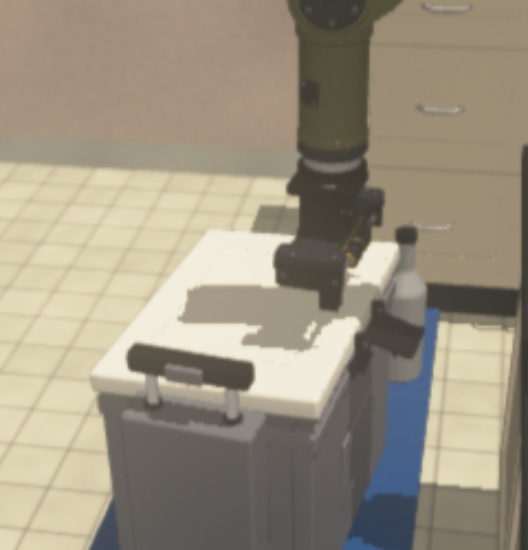

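The lid looks nearly shut, with the fingertip on its top at crop (330,300) and the latch sticking out at (390,335). I'll press on until there is a reaction.

```bash
python3 -m crank '[[0,0,0,-0.02,0],[0,0,0,-0.03,0],[0,0,0,-0.04,0],[0,0,0,-0.04,0],[0,0,0,-0.04,0]]'
```

```text
time: 5.2
position: [0.548, -0.0422, 0.0423]
tool_rot: [3.133, -0.232, 0.001]
ft_force: [-0.2, 0.7, -0.1]
grip_width: 0.007
grip_force: 0.0
```

```bash
python3 - <<'E'
from bench import *
from h import *
import cv2
p=json.load(open("p.json"))
im={n:get_image(n)[:,:,::-1].copy() for n in("side","top")}
s=get_state();print(s["position"])
for n in im:
    for X,c in[(s["position"],(0,0,255))]+[(W(p,[sx*.133,sy*.184,.33]),(0,255,0)) for sx in(-1,1) for sy in(-1,1)]:
        u=proj(n,np.array(X));cv2.circle(im[n],tuple(int(round(v*8)) for v in u),8,c,-1,shift=3)
a=cv2.resize(im["side"][110:230,230:400],None,fx=3.5,fy=3.5,interpolation=cv2.INTER_CUBIC)
b=cv2.resize(im["top"][140:250,260:430],None,fx=3.5,fy=3.5/2*1.2,interpolation=cv2.INTER_CUBIC)[:180]
cv2.imwrite("pics/s3.png",np.vstack([a,b]))
E
```

```text
[ 0.54792929 -0.04211463  0.04236946]
```

View pics/s3.png

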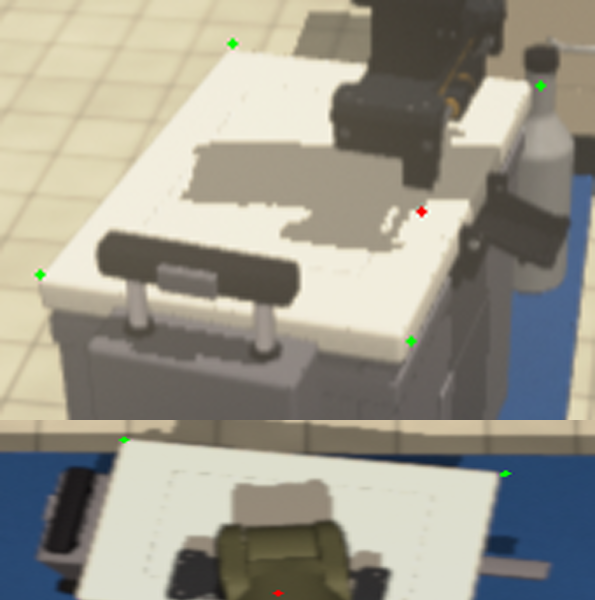

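```bash
python3 - <<'E'
from h import *
p=json.load(open("p.json"))
print(proj("side",np.array([.6185,-.0589,.1729])))
for a in(.5,.55,.6,.65,.7):print(a,[np.round(proj("side",W(p,lid(a,.266,y,.03))),1) for y in(.184,-.184)])
c,s=np.cos(p[2]),np.sin(p[2]);d=np.array([.6185-p[0],-.0589-p[1]]);print(c*d[0]+s*d[1],-s*d[0]+c*d[1])
E
```

```text
[323.45655947 119.610107  ]
0.5 [array([326.7, 156.9]), array([368.9,  91.2])]
0.55 [array([323.1, 152.1]), array([366.2,  87.2])]
0.6 [array([319.3, 147.3]), array([363.2,  83.3])]
0.65 [array([315.2, 142.7]), array([360.1,  79.4])]
0.7 [array([310.9, 138.2]), array([356.7,  75.7])]
-0.014878922073138701 -0.006641395613940344
```

```bash
python3 -m crank '[[0,0,0,0.1,0],[0,0,0,0.2,0],[0,0,0,0.3,0],[0,0,0,0.3,0],[0,0,0,0.3,0]]'; python3 - <<'E'
from bench import *
from h import *
import cv2
im=get_image("side")[:,:,::-1].copy()
s=get_state();u=proj("side",np.array(s["position"]));print(s["position"],u)
cv2.circle(im,tuple(int(round(v*8)) for v in u),8,(0,0,255),-1,shift=3)
w=get_image("wrist")[:,:,::-1]
a=cv2.resize(im[90:230,230:400],None,fx=3.5,fy=3.5,interpolation=cv2.INTER_CUBIC)[:,:595]
cv2.imwrite("pics/s4.png",a);cv2.imwrite("pics/w4.png",w)
E
```

```text
time: 5.92
position: [0.5473, -0.0422, 0.1016]
tool_rot: [3.133, -0.232, -0.002]
ft_force: [-0.2, -0.4, -1.0]
grip_width: 0.006
grip_force: 0.0
[ 0.54703626 -0.04210781  0.10128578] [350.55216115 149.89761602]
```

View pics/s4.png

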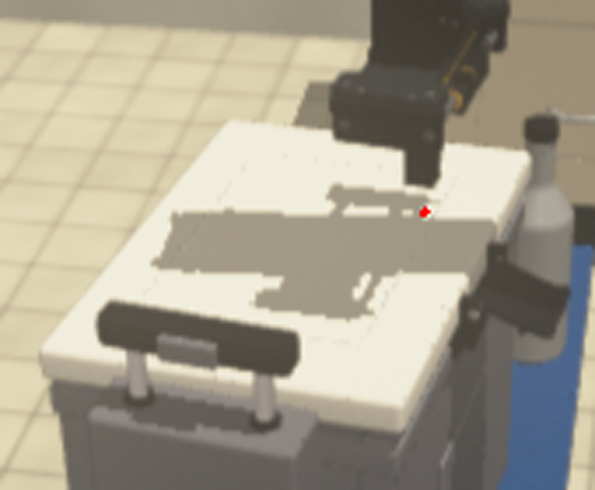

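In free air the visible fingertip (425,185) is about 7 px above the projected TCP (425,211). So the shut fingers end roughly 15 mm above the reported TCP, and the lid was only just touched. I'll press lower.

```bash
python3 -m crank '[[0,0,0,-0.15,0],[0,0,0,-0.3,0],[0,0,0,-0.32,0],[0,0,0,-0.34,0],[0,0,0,-0.34,0]]'; python3 -m crank '[[0,0,0,-0.01,0],[0,0,0,-0.02,0],[0,0,0,-0.03,0],[0,0,0,-0.03,0]]'
```

```text
time: 6.65
position: [0.5485, -0.0421, 0.0352]
tool_rot: [3.133, -0.232, 0.002]
ft_force: [-0.7, 0.2, -0.3]
grip_width: 0.002
grip_force: 0.0
time: 7.15
position: [0.5489, -0.0422, 0.0342]
tool_rot: [3.131, -0.232, 0.003]
ft_force: [-13.4, 0.1, 31.9]
grip_width: 0.008
grip_force: 16.3
```

The lid is shut: 32 N reaction at a reading of z 0.034. Next I'll lift, move out in front of the edge and come down on the latch blade.

```bash
python3 -m crank '[[0,0,0,0.2,0],[0,0,0,0.35,0],[0,-0.2,0.03,0.35,0],[0,-0.46,0.07,0.35,0],[0,-0.46,0.07,0.35,0]]'; python3 -m crank '[[0,0,0,-0.1,0],[0,0,0,-0.2,0],[0,0,0,-0.3,0],[0,0,0,-0.38,0],[0,0,0,-0.38,0]]'
```

```text
time: 7.78
position: [0.4522, -0.0281, 0.0981]
tool_rot: [3.13, -0.231, -0.003]
ft_force: [1.3, 0.7, 0.8]
grip_width: 0.009
grip_force: 0.0
time: 8.4
position: [0.4553, -0.0279, 0.0215]
tool_rot: [-3.133, 0.232, 0.003]
ft_force: [-0.8, 0.6, -0.1]
grip_width: 0.003
grip_force: 0.0
```

```bash
python3 -m crank '[[0,0,0,-0.04,0],[0,0,0,-0.08,0],[0,0,0,-0.12,0],[0,0,0,-0.16,0],[0,0,0,-0.16,0]]'; python3 -m crank '[[0,0.02,0,0,0],[0,0.04,0,0,0],[0,0.06,-0.01,0,0],[0,0.07,-0.01,0,0],[0,0.07,-0.01,0,0]]';python3 -m crank '[[0,0.01,0,0,0],[0,0.02,0,0,0],[0,0.03,0,0,0],[0,0.03,0,0,0]]'
```

```text
time: 9.02
position: [0.4548, -0.028, -0.0105]
tool_rot: [-3.133, 0.232, 0.003]
ft_force: [0.3, 0.3, -0.1]
grip_width: 0.007
grip_force: 0.0
time: 9.65
position: [0.47, -0.0302, -0.0096]
tool_rot: [3.133, -0.232, 0.0]
ft_force: [-1.1, -0.3, 0.0]
grip_width: 0.004
grip_force: 0.3
time: 10.15
position: [0.4735, -0.0302, -0.0101]
tool_rot: [3.132, -0.232, -0.008]
ft_force: [-7.8, -1.5, 3.5]
grip_width: 0.005
grip_force: 3.7
```

```bash
python3 -m crank '[[0,0.01,0,0,0],[0,0.02,0,0,0],[0,0.02,0,0,0]]';python3 -m crank '[[0,0.01,0,0,0],[0,0.02,0,0,0],[0,0.02,0,0,0]]'
```

```text
time: 10.52
position: [0.4752, -0.0304, -0.0108]
tool_rot: [3.132, -0.232, -0.015]
ft_force: [-8.7, -0.6, 3.5]
grip_width: 0.002
grip_force: 5.0
time: 10.9
position: [0.4809, -0.0306, -0.0111]
tool_rot: [3.132, -0.232, -0.009]
ft_force: [-4.9, -1.2, -3.6]
grip_width: 0.003
grip_force: 2.5
```

```bash
python3 -m crank '[[0,0.01,0,0,0],[0,0.02,0,0,0],[0,0.02,0,0,0]]';python3 -m crank '[[0,0.01,0,0,0],[0,0.02,0,0,0],[0,0.02,0,0,0]]'
```

```text
time: 11.28
position: [0.4806, -0.0307, -0.0112]
tool_rot: [3.131, -0.233, -0.023]
ft_force: [-17.7, -1.3, 9.0]
grip_width: 0.003
grip_force: 8.4
time: 11.65
position: [0.4803, -0.0307, -0.0113]
tool_rot: [3.129, -0.233, -0.036]
ft_force: [-27.6, 0.4, 21.5]
grip_width: 0.002
grip_force: 14.2
```

The reaction is now a hard stop after the force dropped, so the latch has snapped home. I'll back off, lift, and go above the grip with the fingers open.

```bash
python3 -m crank '[[0,-0.15,0.02,0,0],[0,-0.15,0.02,0.2,0],[0,-0.15,0.02,0.5,0],[0.5,-0.15,0.02,0.8,0],[1,-0.15,0.02,1,0]]' 20;python3 -m crank '[[1,0.25,0.2,0,0],[1,0.5,0.4,0,0],[1,0.75,0.6,0,0],[1,1,0.75,0,0],[1,1,0.9,0,0]]'
```

```text
time: 12.28
position: [0.4641, -0.026, 0.1944]
tool_rot: [3.132, -0.231, 0.011]
ft_force: [0.3, -0.3, -0.1]
grip_width: 0.15
grip_force: 0.0
time: 12.9
position: [0.6653, 0.1546, 0.1875]
tool_rot: [-3.13, 0.235, 0.002]
ft_force: [-0.4, -1.0, -0.2]
grip_width: 0.72
grip_force: 0.0
```

```bash
python3 -m crank '[[1,0,0,0,0],[1,0,0,0,0],[1,0,0,0,0]]'; python3 - <<'E'
from bench import *
from h import *
import cv2
C["wrist"]=get_calibration("wrist");w=get_image("wrist")[:,:,::-1].copy();s=get_state()
im=get_image("side")[:,:,::-1].copy();p=json.load(open("p.json"))
def dot(I,n,X,c):
    u=proj(n,np.array(X));print(n,np.round(u));cv2.circle(I,tuple(int(round(v*8)) for v in u),12,c,-1,shift=3)
P=s["position"];print(P)
for I,n in((im,"side"),(w,"wrist")):
    dot(I,n,P,(0,0,255))
    for b in([0,.207,.391],[-.068,.207,.391],[.068,.207,.391],[0,.228,.378],[-.133,.184,.33]):dot(I,n,W(p,b),(0,255,0))
a=cv2.resize(im[50:230,230:400],None,fx=2.2,fy=2.2,interpolation=cv2.INTER_CUBIC)
b=np.zeros((400,374,3),np.uint8);b[:396]=a
cv2.imwrite("pics/g.png",cv2.resize(np.hstack([b,w]),(800,316)))
E
```

```text
time: 13.28
position: [0.6623, 0.1519, 0.1911]
tool_rot: [3.132, -0.236, 0.003]
ft_force: [-0.3, -0.3, -1.0]
grip_width: 0.98
grip_force: 0.0
[0.66222143 0.15200729 0.19109189]
side [286. 154.]
side [287. 180.]
side [316. 185.]
side [260. 176.]
side [284. 190.]
side [347. 207.]
wrist [322. 233.]
wrist [324. 199.]
wrist [324. 266.]
wrist [323. 121.]
wrist [301. 195.]
wrist [342. 288.]
```

View pics/g.png

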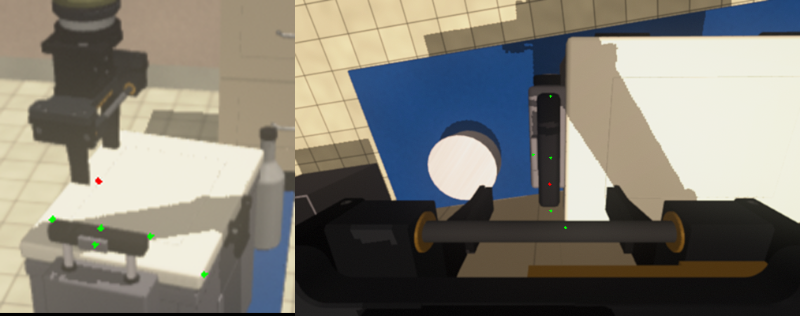

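Side view: the grip bar lies on its predicted spot, about (98,235). Wrist view: the bar (548,150) is centred between the fingertips (487,187) and (612,188). The fingertips again sit about 25 mm above the reported TCP, so I'll go down to a reading of about 0.066.

```bash
python3 -m crank '[[1,0.01,0,-0.2,0],[1,0.01,0,-0.4,0],[1,0.01,-0.01,-0.55,0],[1,0.01,-0.01,-0.62,0],[1,0.01,-0.01,-0.62,0]]'; python3 -m crank '[[0,0,0,0,0],[0,0,0,0,0],[0,0,0,0,0],[0,0,0,0,0],[0,0,0,0,0]]' 30; python3 -m crank '[[0,0,0,0,0],[0,0,0,0,0],[0,0,0,0,0],[0,0,0,0,0],[0,0,0,0,0]]' 30
```

```text
time: 14.0
position: [0.6635, 0.1513, 0.066]
tool_rot: [3.132, -0.233, -0.001]
ft_force: [0.7, 0.2, 0.7]
grip_width: 0.999
grip_force: 0.0
time: 14.62
position: [0.6638, 0.1519, 0.0664]
tool_rot: [3.133, -0.232, 0.0]
ft_force: [-0.5, 1.1, 0.3]
grip_width: 0.513
grip_force: 0.0
time: 15.25
position: [0.6639, 0.1525, 0.0664]
tool_rot: [-3.132, 0.231, -0.001]
ft_force: [1.7, 2.8, -2.5]
grip_width: 0.307
grip_force: 30.0
```

The opening is 0.307, about 27 mm, so the button is fully squeezed at 30 N. Now I'll pull up.

```bash
python3 -m crank '[[0,0,0,0.05,0],[0,0,0,0.12,0],[0,0,0,0.2,0],[0,0,0,0.28,0],[0,0,0,0.35,0]]' 35; python3 -m crank '[[0,0,0,0.07,0],[0,0,0,0.14,0],[0,0,0,0.21,0],[0,0,0,0.28,0],[0,0,0,0.35,0]]'
```

```text
time: 15.88
position: [0.6638, 0.1525, 0.1346]
tool_rot: [-3.132, 0.231, 0.001]
ft_force: [5.4, 4.4, -10.8]
grip_width: 0.308
grip_force: 35.0
time: 16.5
position: [0.6637, 0.1525, 0.2041]
tool_rot: [-3.132, 0.231, 0.002]
ft_force: [5.9, 5.6, -10.1]
grip_width: 0.308
grip_force: 35.0
```

```bash
python3 -m crank '[[0,0,0,0.08,0],[0,0,0,0.16,0],[0,0,0,0.24,0],[0,0,0,0.32,0],[0,0,0,0.38,0]]'; python3 -m crank '[[0,0,0,0.01,0],[0,0,0,0.02,0],[0,0,0,0.03,0],[0,0,0,0.04,0],[0,0,0,0.04,0]]'
```

```text
time: 17.12
position: [0.6637, 0.1525, 0.2801]
tool_rot: [-3.132, 0.231, 0.004]
ft_force: [4.9, 3.3, -11.8]
grip_width: 0.305
grip_force: 35.0
time: 17.75
position: [0.6637, 0.1525, 0.2879]
tool_rot: [-3.133, 0.231, 0.003]
ft_force: [4.8, 4.0, -10.6]
grip_width: 0.308
grip_force: 35.0
```

```bash
python3 -m crank '[[0,0,0,0.01,0],[0,0,0,0.01,0],[0,0,0,0.01,0]]'; python3 -m crank '[[0,0,0,0.005,0],[0,0,0,0.005,0],[0,0,0,0.005,0],[0,0,0,0.005,0]]'
```

```text
time: 18.12
position: [0.6636, 0.1525, 0.2879]
tool_rot: [-3.133, 0.231, 0.006]
ft_force: [6.9, 5.6, -15.8]
grip_width: 0.306
grip_force: 35.0
time: 18.62
position: [0.6636, 0.1524, 0.2879]
tool_rot: [-3.133, 0.231, 0.008]
ft_force: [7.5, 5.1, -18.4]
grip_width: 0.303
grip_force: 35.0
```

The handle has reached its end stop: z holds at 0.2879 while the force rises. One last look before I hand in.

```bash
python3 -m crank '[[0,0,0,0,0],[0,0,0,0,0],[0,0,0,0,0],[0,0,0,0,0]]'; python3 - <<'E'
from bench import *
import cv2
cv2.imwrite("pics/end.png",cv2.resize(get_image("side")[60:260,230:430,::-1],None,fx=3,fy=3))
E
```

```text
time: 19.12
position: [0.6636, 0.1524, 0.288]
tool_rot: [-3.133, 0.23, 0.008]
ft_force: [6.8, 5.2, -19.8]
grip_width: 0.303
grip_force: 35.0
```

View pics/end.png

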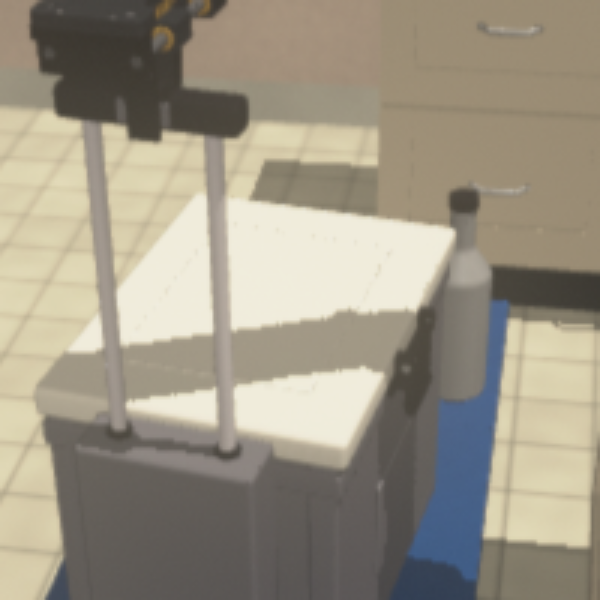

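The lid is shut, the latch hangs flat against the front at (410,365), the handle is fully out with the fingers on the grip at (145,115), and the flask has not moved.

```bash
python3 -c "
from bench import *
print(close_job())"
```

```text
the job is handed in; nothing more can be done
None
```

I handed the job in with the lid shut, the latch snapped home and the tow handle pulled out to its end stop, the fingers still gripping it at 35 N. The judge returned no verdict. I saw that the flask hadn't moved, but the tin and mug weren't in that last picture.

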